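# Pin the board carrier in its soldering fixture

## Robot

A 6-joint arm with a two-finger parallel gripper is mounted at the origin on the work surface. World frame = base frame: x ahead of the robot, y to its left, z up, the work surface at z = 0. Lengths are in m, angles in rad, forces in N, time in s.
With the tool pointing down it reaches from about 0.3 to 0.775 m from the base axis. Payload 14.6 kg.
Tool frame: the origin (TCP) lies between the finger pads; the fingertips stand 8 mm ahead of it and the grasp point (between the pads) lies 11 mm behind it (ctrl.finger_overhang is the distance from the TCP to the fingertips, in m); y points along the fingers, z is the direction in which the jaws open and shut, and the axes are right-handed (so a half turn about y gives the same grasp; the last joint's range is limited). The gripper opens to 94 mm and grips with 3 to 60 N. Pads are 16 mm wide; open, the fingers measure 119 mm over their backs; the gripper's body (75 mm by 177 mm) begins 78 mm behind the grasp point.
Start: joints at [1.261, 0.3, 1.521, -0, 1.321, -0.067], TCP at [0.132, 0.534, 0.213] pointing down, gripper open.
Joint ranges: [-3.03, 3.03], [-0.79, 2.21], [0.23, 2.52], [-1.04, 4.18], [0, 3.07], [-2.55, 2.55]. Speed limits (rad/s): [2.22, 2.22, 2.57, 3.14, 3.14, 3.14].

## Interface

Orientations are given as [roll, pitch, yaw] about the fixed x, y, z axes, in that order (R = Rz(yaw) Ry(pitch) Rx(roll)).
In Python, from rig import ctrl gives the robot as it stands.
- The arm moves only by the shell command python3 -m handwheel 'ROWS'. ROWS is a JSON object of lists of equal length, an entry for each row: "twist": the turn, a rotation vector about the tool's x, y, z in degrees, a list of three; "dp": the shift along the tool's x, y, z in mm, a list of three; "hand": the gripper command: -1 is fully open, 1 is shut, values between are in proportion. In form: {"twist": [[wx, wy, wz], ...], "dp": [[x, y, z], ...], "hand": [hand, ...]}. A call has 1 to 12 rows; each row is the pose to reach, as a shift and turn from the pose commanded when the call began, along the tool's axes at that moment; what a row does not reach only later rows make up. A row lasts 1/12 s, in which the tool goes at most 41.7 mm and 7.16 degrees, less where a joint would pass 70% of its speed; a pose out of reach is approached as far as the arm can. A call with a gripper value outside its range is refused whole. The fingers move at their own pace and stop on an object; the grip force is fixed at half the most. Time passes only in rows, so rows that repeat a pose let the fingers close. It gives the time, the measured TCP pose, the force and the opening at its end, in the units of the state.
- ctrl.get_obs(): the state, without advancing time (a new reading comes with each control period).
- ctrl.grab_frame(name): name is "side" or "top" or "wrist"; returns a dict with "frame" (400x640x3 uint8, blue, green, red), "fx", "fy", "cx", "cy" (pixels), "k1" (the pictures are not rectified: a ray, as slopes to the right and down, at radius r is drawn at 1 + k1 r^2 times it, then the intrinsics apply), "R" (3x3) and "t" (3): a world point X has camera coordinates R X + t. Camera axes: x right, y down, z forward; pixel columns grow to the right and rows downward; lengths in m; the calibration is good to about 2 mm. A picture is of the moment at which its call begins. There is no depth.
- ctrl.close_job(): hands the job in, once; it reports no verdict.
Trained networks look in the newest picture that a camera, given by its name, has taken for a name from the list of things; names that differ only in an ending like _2 or _b are one class to them, and where a whole thing is asked for, a point or a joint stands for the part that bears it (a point fixed in the world has none). Each returns a list of dicts, best first, with "p" (0 to 1); they miss things now and then, are a little off and sometimes report something else, mostly with a low value. They report only what shows in the picture. A call takes as long as a camera call. They do not tell look-alikes from the thing itself.
- ctrl.boxes_of(camera, query): "position" ([row, column] in pixels, amid what is visible of it).
- ctrl.silhouettes(camera, query): "region" (400x640 bool, what is visible of it) and "position" ([row, column] in pixels, amid what is visible of it).
- ctrl.landmark_of(camera, query): "position" ([row, column] in pixels: a listed point, or the origin of a listed thing).
The state is a dict: "time": time; "q": joint angles; "dq": joint speeds; "effort": joint torques, N m; "tool_pos": TCP position; "ee_rot": TCP orientation; "ft_force": force on the tool from outside, world axes, zero at the start; "moment": the same for the moment, N m; "finger_gap": opening from 0.0 (shut) to 1.0 (fully open).
Only numpy, scipy, OpenCV 4.12 (cv2) and the standard library are available. Lean on these libraries where they do the work, as an engineer would, in place of code of your own. Each camera call takes 0.05 s, during which the arm holds its last target. There are 200 camera calls.

## Task

Pin the board carrier in its soldering fixture: take the straight-handled steel pin from the rack, put it down through the hole near the end of the carrier and, feeling with the pin, slide the carrier gently along its rails towards the full-width end stop until the pin also drops into the hidden hole of the index bar underneath. Then push the pin fully home so that its collar sits on the carrier, let go of it and leave it standing there. Never force the pin against the fixture, and leave the other pins and the other things on the bench where they are.

Things in the scene. Friction and masses are not known exactly. Their poses are not given: they have to be found in the camera images.
- pin_centre (a point): The pin to use: round steel, 72 mm long, 0.09 kg, standing tip down in one of the rack's holes (which one varies). From the tip up: shank 10 mm thick, 32 mm long, its lowest 8 mm tapered to a 8 mm flat tip; collar 24 mm wide, 4 mm thick; round ribbed handle 16 mm thick, 36 mm tall. The point is on its axis, 36 mm above the tip, where collar meets handle; z points up the pin.
- carrier_hole (a point): Mouth of the carrier's hole, centre, in the carrier's top face, 40 mm above the bench. Round, 12 mm wide, straight through the plate, on its centre line 25 mm from the +y end. Own y runs along the rails towards the full-width end stop, z up. The circuit board begins 64 mm from the hole towards -y; its parts, up to 30 mm above the plate, lie over 75 mm away.
- carrier: Loose flat aluminium plate 90 mm (own x) by 180 mm (own y), 10 mm thick, with a black circuit board fixed on it, 0.3 to 0.56 kg. Origin at the centre of its underside; the hole is 65 mm from there towards +y. It lies on two ledges of the fixture, 30 mm above the bench, between guide rails (1 mm play each side in x), and slides along y, held only by friction.
- nest: The fixture, a fixed dark steel frame 136 mm (own x) by 258 mm (own y), 38 mm high, origin at the centre of its underside, z up, y along its rails towards the full-width end stop (inner face at y = 116 mm; the narrower rear stop's is at -116 mm). Under the carrier an aluminium index bar lies between the ledges, clamped fast.
- bar_mid (a point): Point fixed in the frame at x 0, y 73 mm, z 28 mm, on the index bar's top face (12 mm below the carrier's top). The bar is 16 mm thick, solid but for one round through hole 12 mm wide on the centre line, hidden at first, anywhere within 16 mm of this point along y: 6 to 46 mm from the carrier hole's first place, towards +y. With the collar on the carrier the pin's tip is 8 mm above the bench.
- rack: Fixed grey plastic block 230 mm (own x) by 54 mm (own y) by 40 mm high, origin at the centre of its underside, with three upright through holes 13 mm wide at x = -80, 0 and 80 mm, each with a pin standing in it, collar or head on the block's top.
- pin_ball_centre (a point): A spare pin, not to be used: its top is a ball 24 mm wide on a thin neck, 64 mm long in all; the point lies on its axis 32 mm above its tip. Leave it in the rack.
- pin_cap_centre (a point): A spare pin, not to be used: low wide disc head 34 mm wide and 16 mm tall, 36 mm long in all; the point lies on its axis 18 mm above its tip. Leave it in the rack.
- spool: Bystander: metal spool 56 mm wide, 40 mm high, standing on the bench; origin at the centre of its underside.
- driver: Bystander: screwdriver about 180 mm long lying on the bench.
- pot_a: Bystander: small loose potentiometer 17 mm wide and 27 mm high, standing on the bench; origin at the centre of its underside.
- pot_b: Bystander: another such potentiometer.
- washer: Bystander: flat steel washer 24 mm wide, 4 mm thick, lying on the bench; origin at the centre of its underside.
Things that resemble listed ones, but are neither listed nor needed, are in the scene too. Leave any green look-alike of the part that bears pin_centre alone.

How it is judged:
On the way:
1. the pin stands in the carrier's hole, its tip at least 5 mm below the carrier's top face (z of pin_centre in the frame of carrier_hole below 0.031 m and horizontal distance between pin_centre and carrier_hole below 0.006 m), for 0.1 s.
At the end, for the whole second after the job is handed in: The pin stands upright (within 0.1 rad) through the carrier's hole (axis within 3 mm of the hole's centre) and the index bar, its collar within 2.5 mm of the carrier's top face; the carrier lies flat on its ledges (within 0.03 rad and 3 mm); the pin is released and at rest (z of pin_centre in the frame of carrier_hole below 0.0065 m and horizontal distance between pin_centre and carrier_hole below 0.003 m and angle between pin_centre's own z axis and vertical below 0.1 rad and z of carrier_hole in the frame of nest between 0.037 and 0.043 m and angle between carrier_hole's own z axis and vertical below 0.03 rad and linear speed of pin below 0.01 m/s); the robot touches nothing.
It fails at once if the pin is forced against the fixture or its index bar with more than 40 N (contact force between pin and nest above 40 N).
It fails at once if the pin is forced against the carrier with more than 60 N (contact force between pin and carrier above 60 N).
It fails at once if a spare pin is moved by more than 20 mm (distance of any of pin_ball_centre, pin_cap_centre from where it was at the start of the episode above 0.02 m).
It fails at once if a bystander is moved by more than 30 mm (distance of any of spool, washer, driver, pot_a, pot_b from where it was at the start of the episode above 0.03 m).
It also fails if it takes over 67 s, if anything falls off the work surface, if the arm or the gripper's body presses on something with over 40 N, if the wrist force passes 120 N, or if a joint passes its speed limit or range.

## Working session

There is one attempt and no reset: what is moved stays moved. The work goes in short steps, Python scripts to look and compute and a shell command to move; the robot and the scene stay as the last step left them, time stands still between calls to the robot, and variables do not carry over. Pictures are saved under pics/ and viewed, about 8 in all and at most 12, crops included, and the job is handed in when it is done.

```bash
ls; mkdir -p pics; cat > h.py <<'E'
import numpy as np, cv2
from rig import ctrl
from scipy.spatial.transform import Rotation as Ro
def ray(f,rc):
    K=np.array([[f["fx"],0,f["cx"]],[0,f["fy"],f["cy"]],[0,0,1.]])
    # forward: d = u(1+k1 r^2) -> opencv k1
    u=cv2.undistortPoints(np.array([[[rc[1],rc[0]]]],float),K,np.array([f["k1"],0,0,0.]))[0,0]
    R=np.array(f["R"]);t=np.array(f["t"])
    return -R.T@t, R.T@np.array([u[0],u[1],1.])
def atz(f,rc,z):
    c,d=ray(f,rc); return c+d*(z-c[2])/d[2]
def proj(f,X):
    K=np.array([[f["fx"],0,f["cx"]],[0,f["fy"],f["cy"]],[0,0,1.]])
    p=cv2.projectPoints(np.array([X],float),cv2.Rodrigues(np.array(f["R"]))[0],np.array(f["t"],float),K,np.array([f["k1"],0,0,0.]))[0][0,0]
    return p[::-1]
def tri(fs,rcs):
    A=np.zeros((3,3));b=np.zeros(3)
    for f,rc in zip(fs,rcs):
        c,d=ray(f,rc);d=d/np.linalg.norm(d);P=np.eye(3)-d[:,None]*d;A+=P;b+=P@c
    return np.linalg.solve(A,b)
E
python3 - <<'E'
from h import *
np.set_printoptions(precision=4,suppress=True)
zs=dict(pin_centre=.044,carrier_hole=.04,carrier=.03,nest=0,bar_mid=.028,rack=0,pin_ball_centre=.04,pin_cap_centre=.04-.002,spool=0,pot_a=0,washer=0,driver=.01)
print(ctrl.get_obs())
for cam in ["top","side"]:
    f=ctrl.grab_frame(cam); cv2.imwrite(f"pics/{cam}0.png",f["frame"]); 
    c,_=ray(f,[200,320]);print(cam,"cam at",c)
    for q in zs:
        for r in ctrl.landmark_of(cam,q)[:4]:
            print(cam,q,round(r["p"],2),np.array(r["position"]).round(1),atz(f,r["position"],zs[q]))
E
```

```text
pics
{'time': 0.0, 'q': array([ 1.2614,  0.3005,  1.5216, -0.    ,  1.3207, -0.0666]), 'dq': array([-0.001 ,  0.0004,  0.0011, -0.0005, -0.0012, -0.0015]), 'effort': array([  0.0004, -53.1803, -35.2749,   0.0709,   0.0243,  -0.0001]), 'tool_pos': array([0.1322, 0.5336, 0.2129]), 'ee_rot': array([-1.572 ,  0.0001, -0.2428]), 'ft_force': array([ 0.8009, -0.5825,  0.7078]), 'moment': array([ 0.0213, -0.0175, -0.0159]), 'finger_gap': 1.003133859222671}
top cam at [ 0.4342 -0.0595  1.0526]
top pin_centre 0.67 [201.6 404.7] [ 0.565  -0.2048  0.044 ]
top pin_centre 0.55 [179.3 442.6] [ 0.6168 -0.295   0.044 ]
top pin_centre 0.47 [146.4 440.4] [ 0.6958 -0.2932  0.044 ]
top pin_centre 0.43 [139.4 415. ] [ 0.7134 -0.2337  0.044 ]
top carrier_hole 0.55 [221.5 250.5] [0.5217 0.1553 0.04  ]
top carrier 0.68 [214.3 279.3] [0.5392 0.089  0.03  ]
top bar_mid 0.98 [221.  243.4] [0.524  0.1749 0.028 ]
top rack 0.91 [215.8 439.1] [ 0.5354 -0.2932  0.    ]
top pin_ball_centre 0.43 [214.5 446.6] [ 0.5345 -0.3019  0.04  ]
top pin_ball_centre 0.29 [248.5 448.8] [ 0.4559 -0.3041  0.04  ]
top pin_cap_centre 
[... 909 characters left out ...]
1101 0.    ]
side bar_mid 0.62 [175.3 273.6] [0.5197 0.178  0.028 ]
side bar_mid 0.36 [226.2 428.2] [ 0.741  -0.1793  0.028 ]
side bar_mid 0.27 [268.2 406.2] [ 0.6233 -0.2766  0.028 ]
side rack 0.82 [303.8 370.1] [ 0.5364 -0.3042 -0.    ]
side rack 0.58 [175.4 273. ] [0.5336 0.2333 0.    ]
side pin_ball_centre 0.76 [278.5 367.4] [ 0.5391 -0.2856  0.04  ]
side pin_cap_centre 0.57 [301.5 329.2] [ 0.4586 -0.3081  0.038 ]
side spool 0.81 [169.1 357.2] [0.7624 0.1762 0.    ]
side pot_a 0.61 [265.6 242.6] [ 0.3627 -0.1175  0.    ]
side pot_a 0.46 [200.5 382.9] [ 0.7371 -0.0068  0.    ]
side washer 0.62 [250.3 245.9] [ 0.3807 -0.0721  0.    ]
side driver 0.73 [226.6 428.9] [ 0.76   -0.1593  0.01  ]
```

View pics/top0.png

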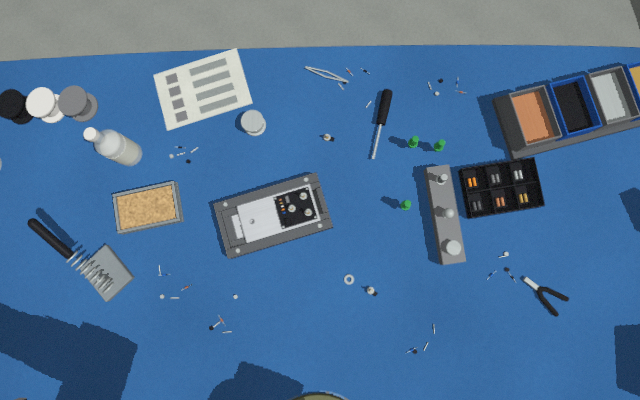

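View pics/side0.png

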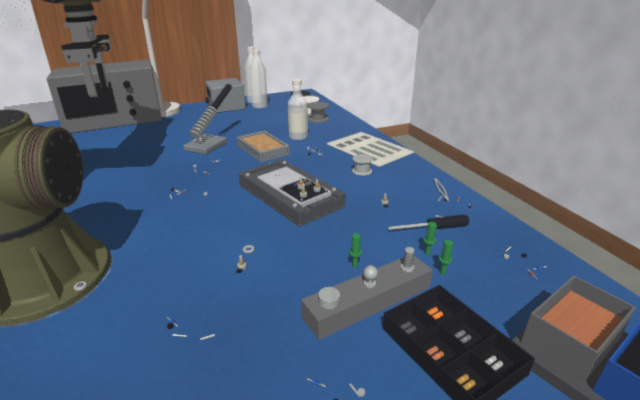

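```bash
cat >> h.py <<'E'
def go(target,yaw):
    """dp (mm) and twist (deg) from present pose to target TCP, tool down with yaw"""
    o=ctrl.get_obs(); R=Ro.from_euler("xyz",o["ee_rot"])
    dp=R.inv().apply(np.array(target)-o["tool_pos"])*1000
    tw=(R.inv()*Ro.from_euler("xyz",[-np.pi/2,0,yaw])).as_rotvec(degrees=True)
    print("dp",dp.round(1),"twist",tw.round(2),"t",round(o["time"],2))
E
python3 -c "
from h import *
go([.617,-.293,.19],.07)"
```

```text
dp [ 669.4   23.5 -686. ] twist [  0.   -17.92  -0.  ] t 1.3
```

```bash
python3 -m handwheel '{"twist":[[0,-18,0],[0,-18,0],[0,-18,0],[0,-18,0],[0,-18,0],[0,-18,0],[0,-18,0],[0,-18,0],[0,-18,0],[0,-18,0],[0,-18,0],[0,-18,0]],"dp":[[669,23,-686],[669,23,-686],[669,23,-686],[669,23,-686],[669,23,-686],[669,23,-686],[669,23,-686],[669,23,-686],[669,23,-686],[669,23,-686],[669,23,-686],[669,23,-686]],"hand":[0,0,0,0,0,0,0,0,0,0,0,0]}'
python3 -c "
from h import *
go([.617,-.293,.19],.07)"
```

```text
time: 2.3
tool_pos: [0.3846, 0.1023, 0.2018]
ee_rot: [-1.571, -0.001, 0.071]
ft_force: [1.2, 0.5, 0.4]
finger_gap: 0.501
dp [ 203.6   12.  -410.8] twist [-0.01  0.08  0.06] t 2.3
```

```bash
python3 -m handwheel '{"twist":[[0,0,0],[0,0,0],[0,0,0],[0,0,0],[0,0,0],[0,0,0],[0,0,0],[0,0,0],[0,0,0],[0,0,0],[0,0,0],[0,0,0]],"dp":[[203,12,-411],[203,12,-411],[203,12,-411],[203,12,-411],[203,12,-411],[203,12,-411],[203,12,-411],[203,12,-411],[203,12,-411],[203,12,-411],[203,12,-411],[203,12,-411]],"hand":[0,0,0,0,0,0,0,0,0,0,0,0]}'
python3 - <<'E'
from h import *
f=ctrl.grab_frame("wrist");cv2.imwrite("pics/w1.png",f["frame"])
print(ray(f,[200,320]))
for r in ctrl.landmark_of("wrist","pin_centre"): print(r,atz(f,r["position"],.044))
go([.617,-.293,.19],.07)
print(proj(f,[.617,-.293,.044]),proj(f,[.617,-.293,.08]))
E
```

```text
time: 3.3
tool_pos: [0.6169, -0.2966, 0.1863]
ee_rot: [-1.57, 0.002, 0.068]
ft_force: [-0.1, 0.2, -0.6]
finger_gap: 0.501
(array([ 0.54399889, -0.30243459,  0.3570117 ]), array([ 0.24752588,  0.01145915, -0.96883439]))
{'position': [142.7, 412.2], 'p': 0.69} [ 0.55799437 -0.20980887  0.044     ]
{'position': [259.9, 322.5], 'p': 0.61} [ 0.69218177 -0.29138612  0.044     ]
dp [ 1.3 -2.2 -1.1] twist [-0.07 -0.01 -0.1 ] t 3.4
[193.92129474 325.91428092] [202.74607349 326.42998614]
```

View pics/w1.png

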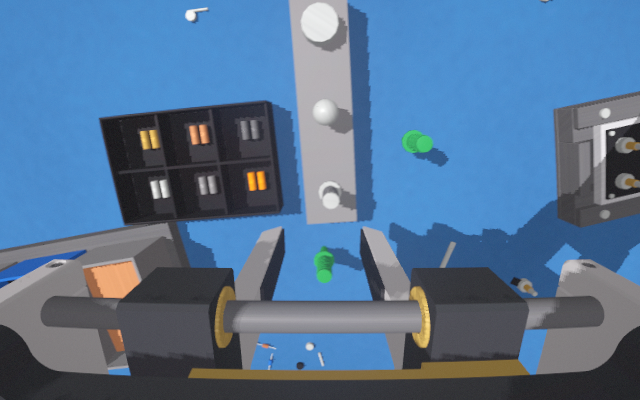

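```bash
python3 - <<'E'
from h import *
im=cv2.imread("pics/w1.png");cv2.imwrite("pics/c1.png",cv2.resize(im[170:220,300:360],None,fx=10,fy=10,interpolation=cv2.INTER_CUBIC))
f=ctrl.grab_frame("wrist")
for rc in [(201,331),(201,330),(200,331)]: print(atz(f,rc,.08))
E
```

```text
[ 0.61423662 -0.28415775  0.08      ]
[ 0.61430248 -0.28509182  0.08      ]
[ 0.61327299 -0.28423313  0.08      ]
```

View pics/c1.png

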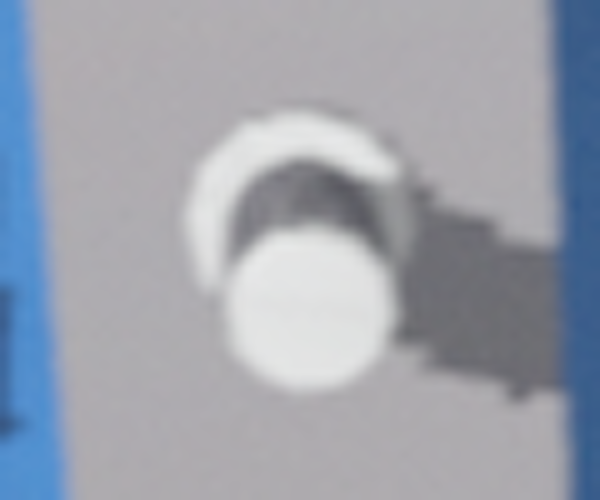

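```bash
python3 - <<'E'
from h import *
f=ctrl.grab_frame("wrist")
print(atz(f,(200.3,330.5),.08),atz(f,(191.7,329.5),.044)); p=ctrl.get_obs()["tool_pos"];print(p,proj(f,p-[0,0,.008]))
g=ctrl.grab_frame("top"); print(proj(g,[.614,-.285,.08]),proj(g,[.614,-.285,.044]))
s=ctrl.grab_frame("side"); print(proj(s,[.614,-.285,.08]),proj(s,[.614,-.285,.044]))
a=cv2.imread("pics/top0.png")[160:200,420:470];b=cv2.imread("pics/side0.png")[240:280,384:434]
k=dict(fx=10,fy=10,interpolation=cv2.INTER_CUBIC)
cv2.imwrite("pics/c2.png",np.hstack([cv2.resize(a,None,fx=8,fy=8,interpolation=2),cv2.resize(b,None,fx=8,fy=8,interpolation=2)]))
E
```

```text
[ 0.61385148 -0.28357199  0.08      ] [ 0.61380502 -0.28362698  0.044     ]
[ 0.61556467 -0.29029718  0.18966124] [243.19331047 324.02415542]
[177.67554053 441.82591464] [180.50766056 438.38398838]
[248.39263611 407.32824908] [265.16408634 405.26750534]
```

View pics/c2.png

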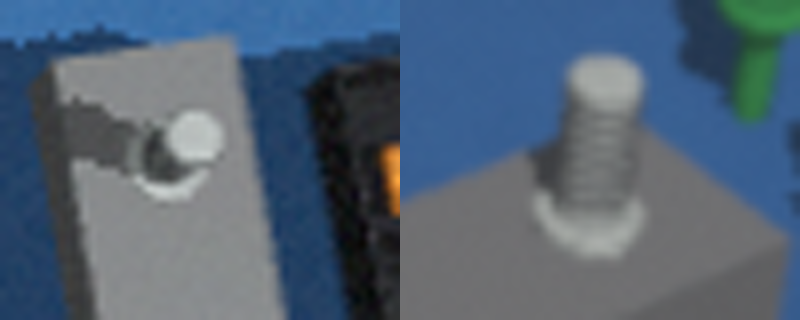

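```bash
python3 - <<'E'
from h import *
f=ctrl.grab_frame("wrist");im=f["frame"];print(ctrl.get_obs()["tool_pos"])
m=(im.min(2)>205).astype(np.uint8);m[:165]=0;m[225:]=0;m[:,:295]=0;m[:,365:]=0
n,l,st,c=cv2.connectedComponentsWithStats(m)
for i in range(1,n):
  if st[i,4]>20: print(st[i],c[i],atz(f,c[i][::-1],.08))
m2=cv2.erode(m,np.ones((7,7)));ys,xs=np.nonzero(m2);print(ys.mean(),xs.mean(),atz(f,(ys.mean(),xs.mean()),.08))
g=ctrl.grab_frame("top");s=ctrl.grab_frame("side")
print(tri([g,s],[(176.6,443.5),(249.5,409.4)]),atz(g,(176.6,443.5),.08),atz(s,(249.5,409.4),.08))
go([.617,-.293,.19],.07)
E
```

```text
[ 0.61574827 -0.29011745  0.19061646]
[312 182  20  15  89] [319.03370787 186.20224719] [ 0.6018638  -0.29448044  0.08      ]
[315 193  16  15 191] [322.40837696 200.03664921] [ 0.61494011 -0.29035502  0.08      ]
200.0888888888889 322.5111111111111 [ 0.61498382 -0.29025449  0.08      ]
[ 0.61614096 -0.28877708  0.07968557] [ 0.61643409 -0.28889307  0.08      ] [ 0.61545197 -0.28906986  0.08      ]
dp [ 1.   0.4 -2.7] twist [0.03 0.13 0.05] t 3.75
```

```bash
python3 -m handwheel '{"twist":[[0,0,0],[0,0,0],[0,0,0],[0,0,0],[0,0,0],[0,0,0],[0,0,0],[0,0,0],[0,0,0],[0,0,0],[0,0,0],[0,0,0]],"dp":[[0,20,0],[0,40,0],[0,60,0],[0,80,0],[0,95,0],[0,107,0],[0,117,0],[0,125,0],[0,130,0],[0,132,0],[0,132,0],[0,132,0]],"hand":[0,0,0,0,0,0,0,0,0,0,0,0]}'
python3 - <<'E'
from h import *
go([.6155,-.290,.058],.07)
E
```

```text
time: 4.75
tool_pos: [0.616, -0.2913, 0.0581]
ee_rot: [-1.571, -0.001, 0.071]
ft_force: [-0.0, 0.4, 0.3]
finger_gap: 0.502
dp [-0.4  0.1  1.3] twist [0.03 0.08 0.04] t 4.75
```

Close, then lift slowly.

```bash
python3 -m handwheel '{"twist":[[0,0,0],[0,0,0],[0,0,0],[0,0,0],[0,0,0],[0,0,0],[0,0,0],[0,0,0]],"dp":[[0,0,1],[0,0,1],[0,0,1],[0,0,1],[0,0,1],[0,0,1],[0,0,1],[0,0,1]],"hand":[0.5,1,1,1,1,1,1,1]}'
python3 -m handwheel '{"twist":[[0,0,0],[0,0,0],[0,0,0],[0,0,0],[0,0,0],[0,0,0],[0,0,0],[0,0,0],[0,0,0],[0,0,0]],"dp":[[0,-5,0],[0,-10,0],[0,-20,0],[0,-35,0],[0,-50,0],[0,-70,0],[0,-90,0],[0,-100,0],[0,-100,0],[0,-100,0]],"hand":[1,1,1,1,1,1,1,1,1,1]}'
python3 - <<'E'
from h import *
np.set_printoptions(precision=4,suppress=True)
o=ctrl.get_obs();print(o["ft_force"],o["moment"])
for c in ("top","side"):
  f=ctrl.grab_frame(c)
  for q,z in (("carrier_hole",.04),("carrier",.03),("nest",0),("bar_mid",.028)):
    for r in ctrl.landmark_of(c,q)[:2]: print(c,q,round(r["p"],2),atz(f,r["position"],z))
  cv2.imwrite(f"pics/{c}1.png",f["frame"])
  # nest outline from dark silhouette
  for r in ctrl.silhouettes(c,"nest")[:1]:
    (cc,wh,a)=cv2.minAreaRect(np.argwhere(r["region"])[:,::-1].astype(np.float32)); print(c,cc,wh,a)
go([.5217,.1553,.158],.25)
E
```

```text
time: 5.42
tool_pos: [0.6157, -0.2902, 0.0576]
ee_rot: [-1.571, -0.0, 0.071]
ft_force: [-0.3, 1.9, 1.1]
finger_gap: 0.165
time: 6.25
tool_pos: [0.6157, -0.2902, 0.1575]
ee_rot: [-1.571, -0.0, 0.071]
ft_force: [0.2, -0.6, -1.2]
finger_gap: 0.163
[ 0.1907 -0.5838 -1.1555] [-0.0114 -0.012   0.019 ]
top carrier_hole 0.62 [0.7573 0.1562 0.04  ]
top carrier 0.74 [0.5437 0.0938 0.03  ]
top nest 0.46 [ 0.7391 -0.0218  0.    ]
top bar_mid 0.88 [0.5204 0.1763 0.028 ]
top (271.94940185546875, 215.6925506591797) (58.96718215942383, 110.17523193359375) 72.3777084350586
side carrier 0.58 [0.544  0.0977 0.03  ]
side carrier 0.4 [ 0.5134 -0.3335  0.03  ]
side nest 0.86 [0.5358 0.115  0.    ]
side bar_mid 0.92 [0.5268 0.1937 0.028 ]
side (290.7692565917969, 192.15383911132812) (106.17372131347656, 50.8542366027832) 29.744882583618164
dp [-62.   -0.6 451. ] twist [ -0.   -10.24  -0.  ] t 6.85
```

```bash
python3 -m handwheel '{"twist":[[0,-10,0],[0,-10,0],[0,-10,0],[0,-10,0],[0,-10,0],[0,-10,0],[0,-10,0],[0,-10,0],[0,-10,0],[0,-10,0],[0,-10,0],[0,-10,0]],"dp":[[-4,0,30],[-9,-1,65],[-14,-1,100],[-19,-1,140],[-25,-1,180],[-30,-1,220],[-36,-1,260],[-41,-1,300],[-47,-1,340],[-52,-1,380],[-57,-1,415],[-60,-1,435]],"hand":[1,1,1,1,1,1,1,1,1,1,1,1]}'
python3 -m handwheel '{"twist":[[0,0,0],[0,0,0],[0,0,0],[0,0,0],[0,0,0]],"dp":[[0,0,5],[0,0,8],[0,0,8],[0,0,8],[0,0,8]],"hand":[1,1,1,1,1]}'
python3 - <<'E'
from h import *
np.set_printoptions(precision=4,suppress=True)
f=ctrl.grab_frame("wrist");cv2.imwrite("pics/w2.png",f["frame"])
for q,z in (("carrier_hole",.04),("carrier",.03),("nest",0),("bar_mid",.028),("pin_centre",.14)):
    for r in ctrl.landmark_of("wrist",q)[:2]: print(q,round(r["p"],2),r["position"],atz(f,r["position"],z))
o=ctrl.get_obs();print(o["tool_pos"],o["ee_rot"])
E
```

```text
time: 7.85
tool_pos: [0.5238, 0.1426, 0.1588]
ee_rot: [-1.57, -0.001, 0.248]
ft_force: [-0.5, -0.6, -1.5]
finger_gap: 0.163
time: 8.27
tool_pos: [0.5232, 0.1461, 0.1585]
ee_rot: [-1.571, 0.0, 0.244]
ft_force: [-0.8, 0.7, -1.1]
finger_gap: 0.163
carrier_hole 0.85 [198.9, 330.7] [0.5212 0.1538 0.04  ]
carrier 0.57 [204.3, 265.5] [0.5451 0.0922 0.03  ]
bar_mid 0.96 [197.2, 352.4] [0.5171 0.1757 0.028 ]
pin_centre 0.75 [238.4, 320.1] [0.5249 0.1447 0.14  ]
[0.523  0.1469 0.1585] [-1.5708  0.0001  0.2454]
```

View pics/w2.png

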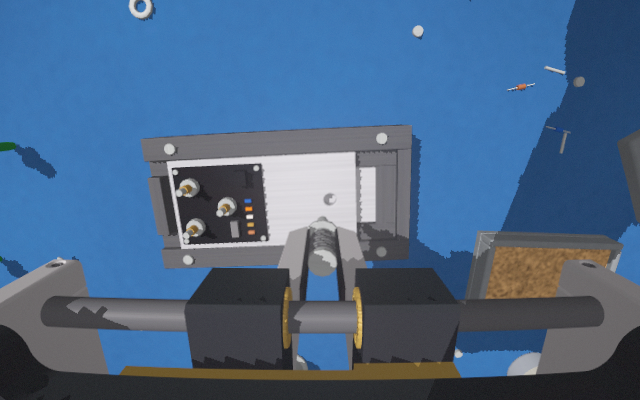

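```bash
python3 - <<'E'
from h import *
np.set_printoptions(precision=4,suppress=True)
f=ctrl.grab_frame("wrist");im=f["frame"]
print(ctrl.get_obs()["tool_pos"])
cv2.imwrite("pics/c3.png",cv2.resize(im[130:280,250:420],None,fx=4.7,fy=4,interpolation=2)[:600] if 0 else cv2.resize(im[130:275,245:425],None,fx=4,fy=4,interpolation=2))
g=cv2.GaussianBlur(cv2.cvtColor(im,6),(3,3),0).astype(float)
# carrier bright plate's upper edge (dark->bright gradient) per column
P=[]
for c in range(275,350,3):
    col=np.diff(g[135:175,c]);r=135+np.argmax(col)+.5;P.append(atz(f,(r,c),.04)[:2])
P=np.array(P);l=cv2.fitLine(P.astype(np.float32),cv2.DIST_HUBER,0,.01,.01).ravel();print("plate edge dir",l,np.arctan2(l[1],l[0]))
P=[]
for c in range(170,400,4):
    col=np.abs(np.diff(g[115:150,c]));r=115+np.argmax(col)+.5;P.append(atz(f,(r,c),.038)[:2])
l=cv2.fitLine(np.array(P).astype(np.float32),cv2.DIST_HUBER,0,.01,.01).ravel();print("frame edge",l,np.arctan2(l[1],l[0]))
print("predicted tip px",proj(f,ctrl.get_obs()["tool_pos"]-[0,0,.050]))
E
```

```text
[0.523  0.147  0.1585]
plate edge dir [ 0.2853 -0.9584  0.4833  0.1247] -1.2814714
frame edge [ 0.2834 -0.959   0.4757  0.0729] -1.2834802
predicted tip px [221.3558 322.7014]
```

View pics/c3.png

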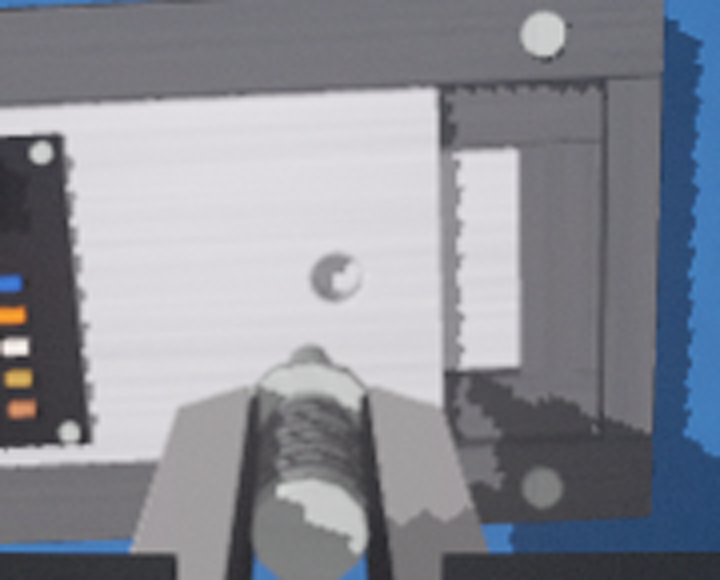

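```bash
python3 - <<'E'
from h import *
np.set_printoptions(precision=4,suppress=True)
f=ctrl.grab_frame("wrist")
h=atz(f,(198.75,328.75),.04);print(h)
tip=atz(f,(198.75,328.75),.04)
for c in ("top","side"):
  g=ctrl.grab_frame(c);im=g["frame"];p=proj(g,h).round(1);print(c,p,ctrl.landmark_of(c,"carrier_hole")[:2])
go([h[0],h[1],.106],.2885)
E
```

```text
[0.5213 0.1529 0.04  ]
top [221.7 251.5] [{'position': [218.1, 252.8], 'p': 0.89}]
side [174.9 276.9] [{'position': [179.4, 278.5], 'p': 0.88}]
dp [-0.2 52.5  5.9] twist [ 0.   -2.44  0.  ] t 8.87
```

```bash
python3 -m handwheel '{"twist":[[0,-2.4,0],[0,-2.4,0],[0,-2.4,0],[0,-2.4,0],[0,-2.4,0],[0,-2.4,0],[0,-2.4,0],[0,-2.4,0]],"dp":[[0,8,6],[0,18,6],[0,30,6],[0,40,6],[0,48,6],[0,52,6],[0,52,6],[0,52,6]],"hand":[1,1,1,1,1,1,1,1]}'
python3 - <<'E'
from h import *
np.set_printoptions(precision=4,suppress=True)
f=ctrl.grab_frame("wrist");im=f["frame"]
o=ctrl.get_obs();print(o["tool_pos"],o["ft_force"],o["ee_rot"])
cv2.imwrite("pics/c4.png",cv2.resize(im[170:270,250:400],None,fx=5,fy=5,interpolation=2))
print(proj(f,[.5213,.1529,.04]),proj(f,o["tool_pos"]-[0,0,.05]))
E
```

```text
time: 9.53
tool_pos: [0.5216, 0.153, 0.1066]
ee_rot: [-1.571, -0.0, 0.288]
ft_force: [-0.1, 0.2, -1.1]
finger_gap: 0.167
[0.5217 0.1531 0.1069] [-0.5335  0.1162 -2.4778] [-1.5708 -0.0006  0.2876]
[214.5046 322.45  ] [221.699  322.5312]
```

View pics/c4.png

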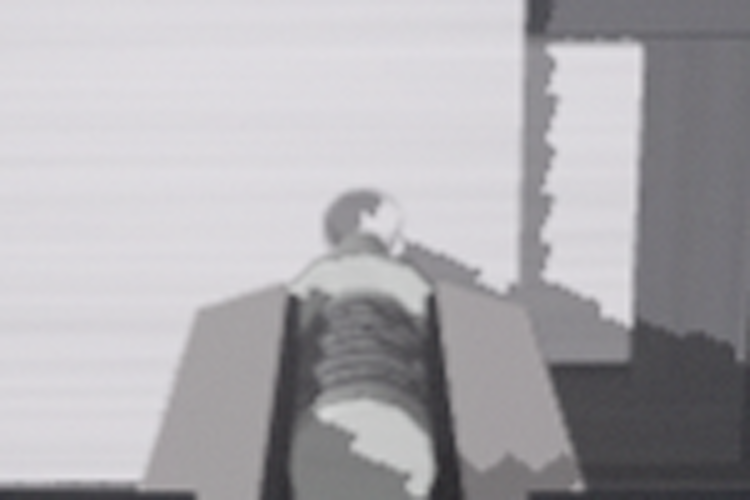

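```bash
python3 -m handwheel '{"twist":[[0,0,0],[0,0,0],[0,0,0],[0,0,0],[0,0,0],[0,0,0],[0,0,0],[0,0,0],[0,0,0]],"dp":[[0,5,0],[0,10,0],[0,14,0],[0,16,0],[0,17,0],[0,18,0],[0,19,0],[0,20,0],[0,20,0]],"hand":[1,1,1,1,1,1,1,1,1]}'
python3 -c "
from h import *
o=ctrl.get_obs();print(o['ft_force'],o['moment'])"
```

```text
time: 10.33
tool_pos: [0.5214, 0.153, 0.0864]
ee_rot: [-1.571, -0.0, 0.288]
ft_force: [-0.0, -0.1, -0.6]
finger_gap: 0.165
[-0.03106405 -0.06916148 -0.55843936] [ 0.05524629 -0.06305667  0.04461499]
```

```bash
python3 -m handwheel '{"twist":[[0,0,0],[0,0,0],[0,0,0],[0,0,0],[0,0,0],[0,0,0],[0,0,0],[0,0,0]],"dp":[[0,1,0],[0,2,0],[0,3,0],[0,4,0],[0,5,0],[0,6,0],[0,6,0],[0,6,0]],"hand":[1,1,1,1,1,1,1,1]}'
python3 -c "
from h import *
o=ctrl.get_obs();print(o['ft_force'],o['moment'])"
```

```text
time: 11.0
tool_pos: [0.5214, 0.153, 0.0805]
ee_rot: [-1.571, 0.0, 0.288]
ft_force: [0.7, 0.5, -1.3]
finger_gap: 0.163
[ 0.68312471  0.48044934 -1.34094297] [ 0.09170374 -0.05456618  0.03235272]
```

```bash
for i in 1 2; do python3 -m handwheel '{"twist":[[0,0,0],[0,0,0],[0,0,0]],"dp":[[0,1,0],[0,1,0],[0,1,0]],"hand":[1,1,1]}'; done;  python3 -m handwheel '{"twist":[[0,0,0],[0,0,0],[0,0,0]],"dp":[[0,0.5,0],[0,0.5,0],[0,0.5,0]],"hand":[1,1,1]}'
```

```text
time: 11.25
tool_pos: [0.5214, 0.153, 0.0795]
ee_rot: [-1.571, 0.0, 0.288]
ft_force: [-0.9, 0.7, -1.2]
finger_gap: 0.163
time: 11.5
tool_pos: [0.5214, 0.153, 0.0785]
ee_rot: [-1.571, 0.0, 0.288]
ft_force: [0.3, -0.1, -1.2]
finger_gap: 0.16
time: 11.75
tool_pos: [0.5214, 0.153, 0.078]
ee_rot: [-1.571, 0.0, 0.288]
ft_force: [-0.0, -0.9, -2.0]
finger_gap: 0.164
```

```bash
for i in 1 2; do python3 -m handwheel '{"twist":[[0,0,0],[0,0,0],[0,0,0]],"dp":[[0,0.4,0],[0,0.4,0],[0,0.4,0]],"hand":[1,1,1]}' | egrep "tool|force"; done
```

```text
tool_pos: [0.5214, 0.153, 0.0776]
ft_force: [0.3, 0.2, -1.1]
tool_pos: [0.5216, 0.1531, 0.0775]
ft_force: [-0.5, 0.5, 3.4]
```

```bash
python3 -m handwheel '{"twist":[[0,0,0],[0,0,0],[0,0,0],[0,0,0],[0,0,0]],"dp":[[0,0,0.5],[0,0,1],[0,0,1.5],[0,0,2],[0,0,2]],"hand":[1,1,1,1,1]}' | egrep "tool|force"
python3 -m handwheel '{"twist":[[0,0,0],[0,0,0],[0,0,0],[0,0,0],[0,0,0]],"dp":[[0,0,0.5],[0,0,1],[0,0,1.5],[0,0,2],[0,0,2]],"hand":[1,1,1,1,1]}' | egrep "tool|force"
```

```text
tool_pos: [0.5212, 0.1547, 0.0775]
ft_force: [1.8, -3.8, 4.8]
tool_pos: [0.5207, 0.1565, 0.0775]
ft_force: [1.6, -5.3, 5.0]
```

```bash
for i in 1 2; do python3 -m handwheel '{"twist":[[0,0,0],[0,0,0],[0,0,0],[0,0,0],[0,0,0]],"dp":[[0,0,0.5],[0,0,1],[0,0,1.5],[0,0,2],[0,0,2]],"hand":[1,1,1,1,1]}' | egrep "tool|force"; done
```

```text
tool_pos: [0.5202, 0.1584, 0.0775]
ft_force: [2.1, -4.6, 4.7]
tool_pos: [0.5195, 0.1604, 0.0774]
ft_force: [0.6, -3.8, 4.8]
```

```bash
python3 -m handwheel '{"twist":[[0,0,0],[0,0,0],[0,0,0],[0,0,0],[0,0,0]],"dp":[[0,0,0.5],[0,0,1],[0,0,1.5],[0,0,2],[0,0,2]],"hand":[1,1,1,1,1]}' | egrep "tool|force"
```

```text
tool_pos: [0.519, 0.1623, 0.0774]
ft_force: [2.4, -4.2, 4.1]
```

```bash
for i in 1 2; do python3 -m handwheel '{"twist":[[0,0,0],[0,0,0],[0,0,0],[0,0,0],[0,0,0]],"dp":[[0,0,0.5],[0,0,1],[0,0,1.5],[0,0,2],[0,0,2]],"hand":[1,1,1,1,1]}' | egrep "tool|force"; done
```

```text
tool_pos: [0.5183, 0.1643, 0.0773]
ft_force: [1.7, -4.3, 4.0]
tool_pos: [0.5174, 0.1665, 0.0771]
ft_force: [2.1, -3.1, 1.7]
```

```bash
for i in 1 2; do python3 -m handwheel '{"twist":[[0,0,0],[0,0,0],[0,0,0],[0,0,0],[0,0,0]],"dp":[[0,0,0.5],[0,0,1],[0,0,1.5],[0,0,2],[0,0,2]],"hand":[1,1,1,1,1]}' | egrep "tool|force"; done
```

```text
tool_pos: [0.5168, 0.1684, 0.0771]
ft_force: [1.8, -4.4, 0.9]
tool_pos: [0.5164, 0.1704, 0.0774]
ft_force: [0.7, -3.8, 3.1]
```

```bash
python3 -m handwheel '{"twist":[[0,0,0],[0,0,0],[0,0,0],[0,0,0],[0,0,0]],"dp":[[0,0,-1],[0,0,-2],[0,0,-3],[0,0,-3],[0,0,-3]],"hand":[1,1,1,1,1]}' | egrep "tool|force"
python3 -m handwheel '{"twist":[[0,0,0],[0,0,0],[0,0,0]],"dp":[[0,0.4,0],[0,0.8,0],[0,0.8,0]],"hand":[1,1,1]}'
python3 -c "
from h import *
go([.5173,.1675,.0763],.2885)"
```

```text
tool_pos: [0.517, 0.1674, 0.0769]
ft_force: [0.3, 1.2, 0.3]
time: 16.67
tool_pos: [0.5172, 0.1674, 0.0762]
ee_rot: [-1.571, 0.0, 0.288]
ft_force: [1.0, 0.9, -0.6]
finger_gap: 0.161
dp [ 0.2 -0.1  0. ] twist [-0.   -0.04 -0.01] t 16.67
```

```bash
for i in 1 2; do python3 -m handwheel '{"twist":[[0,0,0],[0,0,0],[0,0,0],[0,0,0]],"dp":[[0,0.5,0],[0,1,0],[0,1.5,0],[0,1.5,0]],"hand":[1,1,1,1]}' | egrep "tool|force"; done
```

```text
tool_pos: [0.5172, 0.1674, 0.0748]
ft_force: [1.5, 1.5, -0.5]
tool_pos: [0.5172, 0.1674, 0.0733]
ft_force: [2.1, 1.7, -1.2]
```

```bash
for i in 1 2; do python3 -m handwheel '{"twist":[[0,0,0],[0,0,0],[0,0,0],[0,0,0]],"dp":[[0,0.5,0],[0,1,0],[0,1.5,0],[0,1.5,0]],"hand":[1,1,1,1]}' | egrep "tool|force"; done
```

```text
tool_pos: [0.5172, 0.1674, 0.0718]
ft_force: [1.9, 0.8, -0.4]
tool_pos: [0.5172, 0.1674, 0.0703]
ft_force: [2.0, 1.1, 0.1]
```

```bash
for i in 1 2; do python3 -m handwheel '{"twist":[[0,0,0],[0,0,0],[0,0,0],[0,0,0]],"dp":[[0,0.5,0],[0,1,0],[0,1.5,0],[0,1.5,0]],"hand":[1,1,1,1]}' | egrep "tool|force"; done
```

```text
tool_pos: [0.5172, 0.1674, 0.0688]
ft_force: [1.2, 1.3, 0.1]
tool_pos: [0.5172, 0.1674, 0.0673]
ft_force: [2.3, 1.8, 0.2]
```

Smooth; tip about 10 mm into the bar. On with 2 mm steps.

```bash
for i in 1 2 3; do python3 -m handwheel '{"twist":[[0,0,0],[0,0,0],[0,0,0],[0,0,0]],"dp":[[0,0.7,0],[0,1.4,0],[0,2,0],[0,2,0]],"hand":[1,1,1,1]}' | egrep "tool|force"; done
```

```text
tool_pos: [0.5172, 0.1674, 0.0653]
ft_force: [1.6, 2.2, -1.3]
tool_pos: [0.5172, 0.1674, 0.0633]
ft_force: [2.5, 0.9, 0.7]
tool_pos: [0.5172, 0.1674, 0.0613]
ft_force: [2.4, 2.1, 0.7]
```

```bash
for i in 1 2 3; do python3 -m handwheel '{"twist":[[0,0,0],[0,0,0],[0,0,0],[0,0,0]],"dp":[[0,0.5,0],[0,1,0],[0,1,0],[0,1,0]],"hand":[1,1,1,1]}' | egrep "tool|force"; done
```

```text
tool_pos: [0.5172, 0.1674, 0.0604]
ft_force: [3.4, 1.8, -0.5]
tool_pos: [0.5172, 0.1674, 0.0594]
ft_force: [2.5, 2.4, 0.1]
tool_pos: [0.5172, 0.1674, 0.0583]
ft_force: [2.9, 1.7, 1.0]
```

```bash
for i in 1 2 ; do python3 -m handwheel '{"twist":[[0,0,0],[0,0,0],[0,0,0]],"dp":[[0,0.3,0],[0,0.4,0],[0,0.4,0]],"hand":[1,1,1]}' | egrep "tool|force"; done
```

```text
tool_pos: [0.5172, 0.1674, 0.0581]
ft_force: [2.6, 2.2, 2.3]
tool_pos: [0.5172, 0.1674, 0.0576]
ft_force: [2.9, 1.8, 2.4]
```

```bash
for i in 1 2 ; do python3 -m handwheel '{"twist":[[0,0,0],[0,0,0],[0,0,0]],"dp":[[0,0.2,0],[0,0.3,0],[0,0.3,0]],"hand":[1,1,1]}' | egrep "tool|force"; done
```

```text
tool_pos: [0.5173, 0.1674, 0.0576]
ft_force: [1.4, 1.9, 4.5]
tool_pos: [0.5173, 0.1674, 0.0576]
ft_force: [1.0, 0.8, 7.7]
```

```bash
python3 -m handwheel '{"twist":[[0,0,0],[0,0,0],[0,0,0],[0,0,0],[0,0,0],[0,0,0],[0,0,0]],"dp":[[0,-0.3,0],[0,-0.5,0],[0,-0.5,0],[0,-0.5,0],[0,-0.5,0],[0,-0.5,0],[0,-0.5,0]],"hand":[0.7,0.3,0.1,0.1,0.1,0.1,0.1]}'
python3 -m handwheel '{"twist":[[0,0,0],[0,0,0],[0,0,0],[0,0,0],[0,0,0],[0,0,0],[0,0,0],[0,0,0],[0,0,0],[0,0,0]],"dp":[[0,-4,0],[0,-10,0],[0,-20,0],[0,-35,0],[0,-55,0],[0,-75,0],[0,-100,0],[0,-115,0],[0,-115,0],[0,-115,0]],"hand":[0.1,0.1,0.1,0.1,0.1,0.1,0.1,0.1,0.1,0.1]}'
python3 - <<'E'
from h import *
w=ctrl.grab_frame("wrist")["frame"];s=ctrl.grab_frame("side")["frame"];print(ctrl.get_obs()["time"])
a=cv2.resize(w[140:260,230:430],(400,240));b=cv2.resize(s[130:250,200:400],(400,240),interpolation=2)
cv2.imwrite("pics/end.png",cv2.resize(np.vstack([a,b]),None,fx=1.2,fy=1.2))
E
```

```text
time: 22.25
tool_pos: [0.517, 0.1673, 0.0574]
ee_rot: [-1.571, 0.0, 0.288]
ft_force: [0.4, 0.4, -0.9]
finger_gap: 0.446
time: 23.08
tool_pos: [0.5174, 0.1675, 0.1734]
ee_rot: [-1.571, -0.002, 0.288]
ft_force: [1.0, 0.5, -0.3]
finger_gap: 0.446
23.1833
```

View pics/end.png

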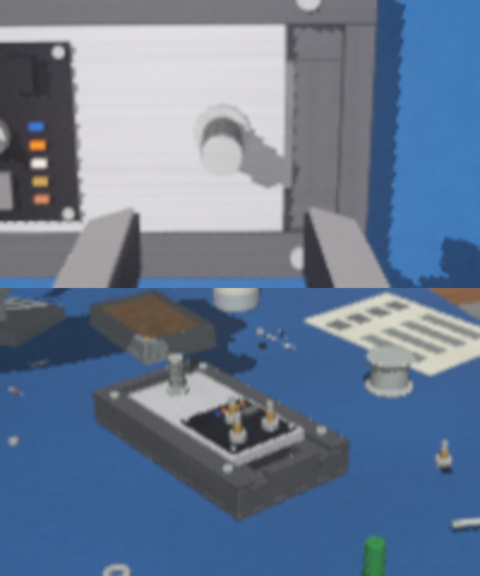

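```bash
python3 -c "
from rig import ctrl
print(ctrl.close_job())"
```

```text
the job is handed in; nothing more can be done
None
```

The straight-handled pin is standing through the carrier and into the index bar with its collar on the carrier. I let go of it, backed the arm off and handed the job in at about 23 s of the 67 s allowed; no verdict was reported.

- **Finding the hole:** I pressed the pin on the bar with about 5 N and slid the carrier towards the end stop in 2 mm steps. I passed the hidden hole slightly at first. The press force fell from about 4 N to 1 N some 15 mm along, then rose again, so I went back 3 mm and the pin went in freely.
- **Pushing home:** Going down, the sideways force stayed under 4 N. The pin seated at TCP z 0.0576 m, where about 0.0575 m was expected, and I stopped at about 8 N.
- **Last checks:** The final pictures show the pin upright in the carrier, collar on the plate, fingers open and the gripper 115 mm above. The last force reading was about 1 N, which is sensor noise.
- **Disagreements and gaps:**
  - The first wrist picture put the pin several mm away from the top camera's estimate, because the arm was still settling; a later picture agreed.
  - The carrier-hole detections from the top and side cameras were about 4 pixels off, so I used the wrist camera for the hole.
  - I did not measure the spare pins and bystanders again at the end; no contact with any of them was felt.

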